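# Hold the dark box open with its lifting pin

## Task

Take the lifting pin (the tool with the plain straight steel shank) out of its cradle, push its steel end through the hole in the lug on the dark box's shut lid, well through so that it shows at least 10 mm on the far side, and with the pin raise the lid to 45 degrees, give or take 5. Finish holding it there: the lid falls shut by itself, so the program ends with the pin still gripped and in the hole, the lid's weight hanging on it. Touch the box and lid only with the pin, and leave the other tool, the lens mounts and the lens tube where they are.

Things in the scene. Friction and masses are not known exactly. Their poses are not given: they have to be found in the camera images.
- box: Black open-topped dark box fixed to the optical table, 200 x 200 mm and 100 mm high, walls 6 mm. Origin: centre of its underside; x points from its front (robot's side) to the hinge side, y to the side on which the lug stands, z up. It may be turned up to 0.25 rad either way.
- lid (a joint): Angle of the box's dark steel lid: 0 = shut, grows as its front edge rises, 0.785 = 45 degrees, stop at 1.4 rad. The lid is 8 mm thick and about 0.3 kg (0.2 to 0.42), with a free hinge: it falls shut from any angle when not held.
- lid_hinge (a point): Point on the hinge line, at the middle of the box's far (box +x) top rim, 100.5 mm above the table, level with the lid's underside. The hinge line runs along the box's y. The point's axes turn with the lid; with the lid shut they are parallel to the box's.
- lid_eye (a point): Centre of the 24 mm round hole in the lug, an aluminium plate 50 x 50 x 8 mm upright on the lid at its +y edge. The hole runs along this point's y, parallel to the hinge; axes turn with the lid. From the hinge point: 165 mm to the front (-x), 100 mm to +y, 33 mm up (25 mm over the lid's top); 133.5 mm above the table when shut. The +y side is open: the pin comes in from there, towards -y.
- pin: Lifting pin, 0.13 kg, level in its cradle: black square handle 22 x 22 x 100 mm and straight steel shank 10 mm across, 90 mm long, tapered end. Origin: handle's centre, 50 mm above the table at the start. The shank points along its -y. Grip the handle's middle from above; its rear end and the shank lie in notches 10 mm deep: lift straight up 20 mm.
- pin_nose (a point): End of the pin's shank, 140 mm from the handle's centre along the pin's -y.
- pin_root (a point): Where the shank leaves the handle, 50 mm from the handle's centre along the pin's -y. Axes as the pin's. The handle is too thick to enter the hole.
- cradle_a: Aluminium cradle that carries the lifting pin, fixed: base plate 60 x 190 x 6 mm with two notched uprights, up to 55 mm high. Origin: on the table under the handle's centre; y along the tool, towards its handle end.
- cradle_b: Same kind of fixed cradle, carrying the lens spanner. The two cradles may change places.
- spanner: Lens spanner, to be left alone: same handle as the pin, but a short shank with a steel disc 42 mm in diameter at its end. Origin: centre of the handle; handle end +y.
- mount1: Loose lens mount lying on the black rubber pad (130 x 190 x 4 mm): disc 44 mm across, 10 mm high with a small stem; origin centre of its underside. To be left alone.
- mount2: Second lens mount on the pad, like the first. To be left alone.
- tube: Dark lens tube standing on the table on the far side of the box from the lug, 44 mm across, 55 mm high; origin centre of its underside. To be left alone.
Not all that is in view belongs to the job. What is shaped like the pin but white or yellow is not meant.

How it is judged:
By the outcome, as a careful person would: the job done as asked, in the order asked, and still so for the second after the job is handed in, while the arm keeps its last pose, push and grip.
It also fails if it takes over 45 s, if anything falls off the work surface, if the arm or the gripper's body presses on something with over 40 N, if the wrist force passes 120 N, or if a joint passes its speed limit or range.

## Robot

A 6-joint arm with a two-finger parallel gripper is mounted at the origin on the work surface. World frame = base frame: x ahead of the robot, y to its left, z up, the work surface at z = 0. Lengths are in m, angles in rad, forces in N, time in s.
With the tool pointing down it reaches from about 0.3 to 0.775 m from the base axis. Payload 14.6 kg.
Tool frame: the origin (TCP) lies between the finger pads; the fingertips stand 8 mm ahead of it and the grasp point (between the pads) lies 11 mm behind it; x points along the fingers, y is the direction in which the jaws open and shut, and the axes are right-handed (so a half turn about x gives the same grasp; the last joint's range is limited). The gripper opens to 94 mm and grips with 3 to 60 N. Pads are 16 mm wide; open, the fingers measure 119 mm over their backs; the gripper's body (75 mm by 177 mm) begins 78 mm behind the grasp point.
Start: joints at [1.052, 0.3, 1.521, -0, 1.321, -0.067], TCP at [0.24, 0.495, 0.213] pointing down, gripper open.
Joint ranges: [-3.03, 3.03], [-0.79, 2.21], [0.23, 2.52], [-1.04, 4.18], [0, 3.07], [-2.55, 2.55]. Speed limits (rad/s): [2.22, 2.22, 2.57, 3.14, 3.14, 3.14].

## Interface

Orientations are given as [roll, pitch, yaw] about the fixed x, y, z axes, in that order (R = Rz(yaw) Ry(pitch) Rx(roll)).
In Python, from station import ctrl gives the robot as it stands.
- The arm moves only by the shell command python3 -m creep 'ROWS' [FORCE]. ROWS is a JSON object of lists of equal length, an entry for each row: "hand": the closure, from -1 (fully open) to 1 (shut); "slide": the shift along the tool's x, y, z in m, a list of three; "spin": the turn about the tool's x in degrees. A call has 1 to 12 rows; each row is the pose to reach, as a shift and turn from the pose commanded when the call began, along the tool's axes at that moment; what a row does not reach only later rows make up. A row lasts 1/12 s, in which the tool goes at most 41.7 mm and 7.16 degrees, less where a joint would pass 70% of its speed; a pose out of reach is approached as far as the arm can. A call with a gripper value outside its range is refused whole. The fingers move at their own pace and stop on an object; FORCE is the grip in N (left out, the last holds). Time passes only in rows, so rows that repeat a pose let the fingers close. It gives the time, the measured TCP pose, the force and the opening at its end, in the units of the state.
- ctrl.get_obs(): the state, without advancing time (a new reading comes with each control period).
- ctrl.camera(name): name is "side" or "top" or "wrist"; returns the picture (400x640x3 uint8, red, green, blue); there is no depth.
- ctrl.calibration(name): a dict with "K" (3x3 intrinsics, pixels), "k1" (the pictures are not rectified: a ray, as slopes to the right and down, at radius r is drawn at 1 + k1 r^2 times it, then the intrinsics apply), "R" (3x3) and "t" (3): a world point X has camera coordinates R X + t. Camera axes: x right, y down, z forward; pixel columns grow to the right and rows downward; lengths in m; the calibration is good to about 2 mm. A picture is of the moment at which its call begins: read the wrist's pose just before it. calibration takes no time and is no camera call; for the wrist camera it gives the pose at the moment of the call.
- ctrl.hand_in(): hands the job in, once; it reports no verdict.
The state is a dict: "time_s": time; "qpos": joint angles; "joint_vel": joint speeds; "tau": joint torques, N m; "ee_pos": TCP position; "eef_rot": TCP orientation; "force": force on the tool from outside, world axes, zero at the start; "moment": the same for the moment, N m; "grip_width": finger opening in m.
Only numpy, scipy, OpenCV 4.12 (cv2) and the standard library are available. Lean on these libraries where they do the work, as an engineer would, in place of code of your own. Each camera call takes 0.05 s, during which the arm holds its last target.

## Working session

There is one attempt and no reset: what is moved stays moved. The work goes in short steps, Python scripts to look and compute and a shell command to move; the robot and the scene stay as the last step left them, time stands still between calls to the robot, and variables do not carry over. Pictures are saved under pics/ and viewed, and the job is handed in when it is done.

```bash
ls; mkdir -p pics; python3 - <<'E'
from station import ctrl
import cv2
o=ctrl.get_obs(); print(o)
for n in("side","top","wrist"):
    c=ctrl.calibration(n); print(n,c)
    cv2.imwrite(f"pics/{n}0.png",ctrl.camera(n)[:,:,::-1])
E
```

```text
pics
{'time_s': 0.0, 'qpos': array([ 1.05238432e+00,  3.00451155e-01,  1.52159380e+00,  1.93661595e-05,
        1.32068183e+00, -6.66166764e-02]), 'joint_vel': array([ 0.00201773, -0.00123779,  0.00132276, -0.0011761 , -0.00011661,
        0.00023286]), 'tau': array([ 1.50353237e-03, -5.31818891e+01, -3.52721822e+01,  7.08759623e-02,
        2.45482719e-02, -1.26938030e-04]), 'ee_pos': array([0.24000014, 0.49459144, 0.21289188]), 'eef_rot': array([-1.65395112,  1.56966204, -2.10575125]), 'force': array([0.68943442, 0.19565949, 0.48283986]), 'moment': array([ 0.03826981, -0.03901199,  0.03947776]), 'grip_width': 0.0938063308140391}
side {'K': array([[488.87556861,   0.        , 308.23452471],
       [  0.        , 488.87556861, 191.39587321],
       [  0.        ,   0.        ,   1.        ]]), 'k1': -0.07883085047555868, 'R': array([[ 0.99703711, -0.07432392, -0.01982306],
       [-0.05523499, -0.51240019, -0.85696858],
       [ 0.05353592,  0.8555244 , -0.51498729]]), 't': array([-0.55223001,  0.12877525,  1.60481562])}
top {'K': array([[361.8287733 ,   0.        , 328.42967675],
       [  0.        , 361.8287733 , 200.90719965],
       [  0.        ,   0.        ,   1.        ]]), 'k1': -0.0037498771888879114, 'R': array([[ 0.05921761, -0.99823717, -0.00397934],
       [-0.97341492, -0.05686061, -0.22187895],
       [ 0.22126155,  0.0170127 , -0.9750661 ]]), 't': array([-0.01049367,  0.55206059,  1.07464021])}
wrist {'K': array([[330.46454698,   0.        , 320.83803494],
       [  0.        , 330.46454698, 196.0872361 ],
       [  0.        ,   0.        ,   1.        ]]), 'k1': -0.020342683080104423, 'R': array([[ 0.43676084,  0.89957696, -0.00112409],
       [ 0.86829697, -0.42124653,  0.26193841],
       [ 0.23516024, -0.11538048, -0.96508394]]), 't': array([-0.55028852, -0.02815572,  0.39252734])}
```

View pics/side0.png

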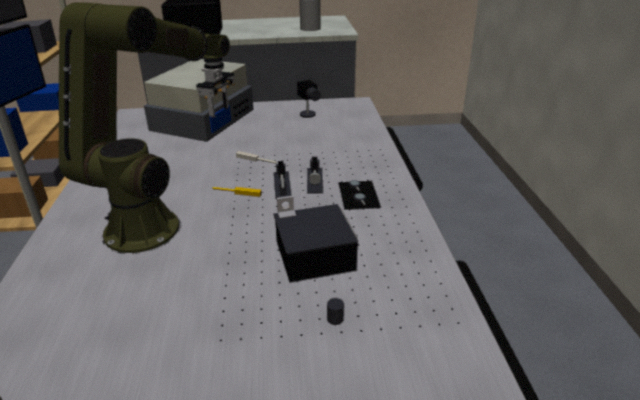

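View pics/top0.png

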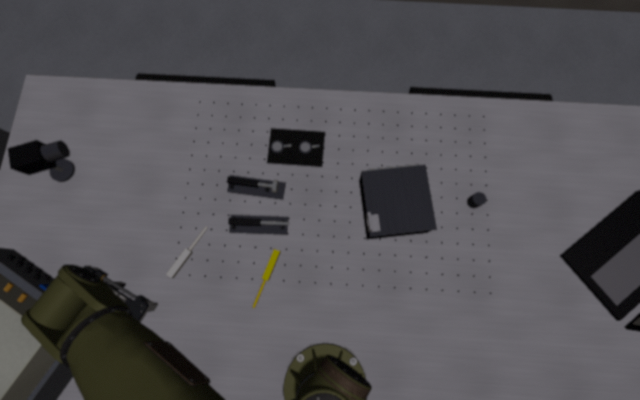

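View pics/wrist0.png

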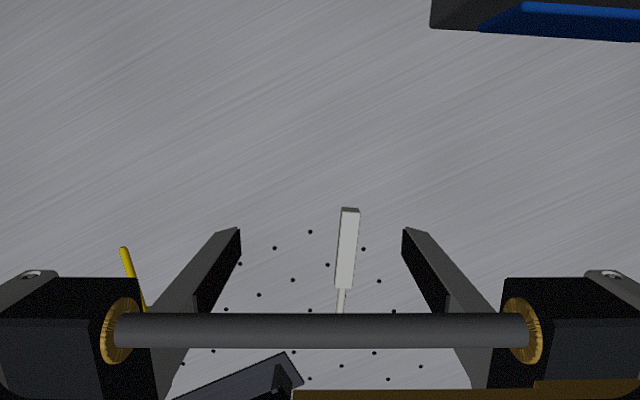

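```bash
cat > h.py <<'E'
import numpy as np, cv2
from station import ctrl
def ray(c,u,v):
    K=c["K"];d=np.array([(u-K[0,2])/K[0,0],(v-K[1,2])/K[1,1]]);p=d.copy()
    for _ in range(20): p=d/(1+c["k1"]*(p@p))
    R=c["R"];o=-R.T@c["t"];return o,R.T@np.array([p[0],p[1],1])
def onz(c,u,v,z):
    o,d=ray(c,u,v);return o+d*(z-o[2])/d[2]
def proj(c,X):
    X=np.asarray(X,float);q=c["R"]@X+c["t"];p=q[:2]/q[2];p=p*(1+c["k1"]*(p@p))
    return p*[c["K"][0,0],c["K"][1,1]]+c["K"][:2,2]
def crop(im,x0,y0,w,h,s,out):
    cv2.imwrite(out,cv2.resize(im[y0:y0+h,x0:x0+w],None,fx=s,fy=s,interpolation=cv2.INTER_CUBIC))
E
python3 - <<'E'
from h import *
t=cv2.imread("pics/top0.png");s=cv2.imread("pics/side0.png")
t=np.clip(t*1.8,0,255).astype('uint8');s=np.clip(s*1.8,0,255).astype('uint8')
crop(t,215,160,90,80,8,"pics/tc1.png")
crop(t,345,150,100,100,6,"pics/tb1.png")
crop(s,260,140,100,75,8,"pics/sc1.png")
crop(s,260,185,110,100,6,"pics/sb1.png")
E
```

```text
(no output)
```

View pics/tc1.png

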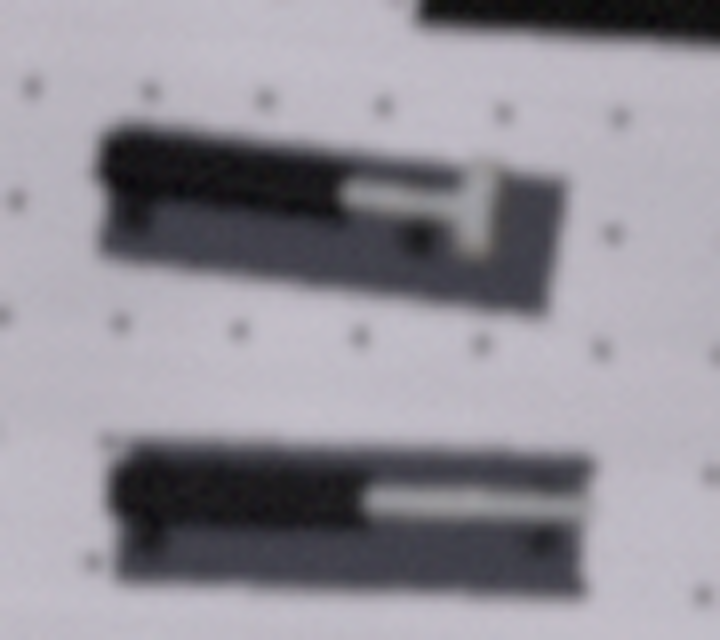

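View pics/tb1.png

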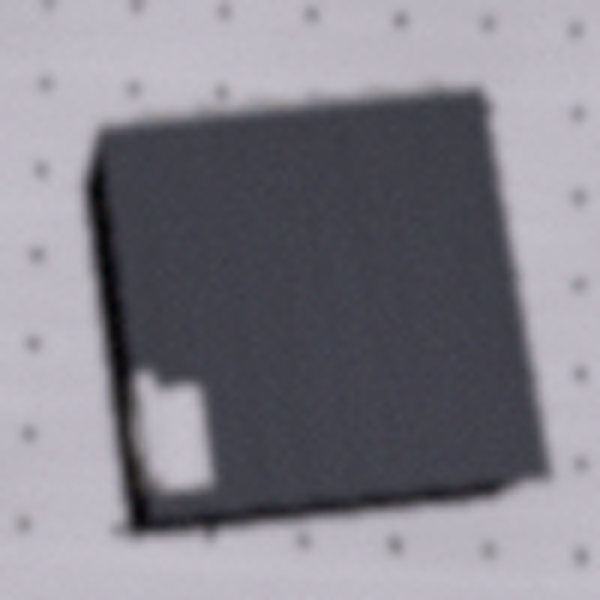

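View pics/sc1.png

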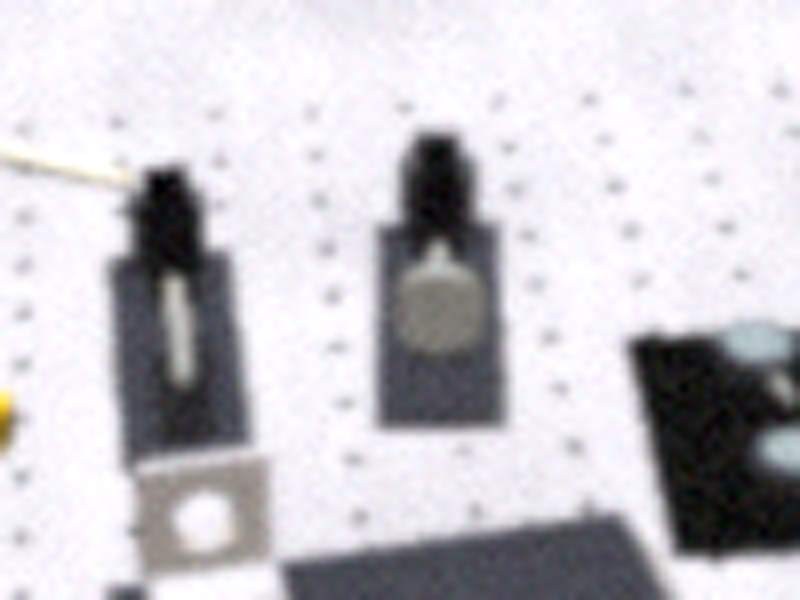

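View pics/sb1.png

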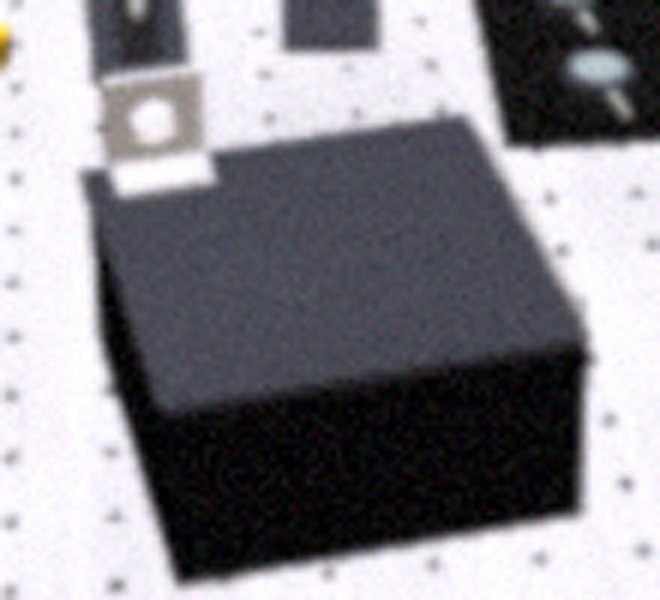

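```bash
python3 - <<'E'
from h import *
np.set_printoptions(precision=4,suppress=True)
T=ctrl.calibration("top");S=ctrl.calibration("side")
a=onz(T,229,221.2,.061);b=onz(T,260.5,222.2,.061);n=onz(T,288.8,223.1,.05)
print("pin rear,root,nose",a,b,n,np.linalg.norm(a-b),np.linalg.norm(b-n))
k=[onz(T,345+x/6,150+y/6,.1085) for x,y in((105,128),(485,90),(548,478),(143,512))]
for p in k:print(p)
print([np.linalg.norm(k[i]-k[(i+1)%4]) for i in range(4)])
for i in range(4): d=k[(i+1)%4]-k[i];print(np.arctan2(d[1],d[0]))
print("eye side",onz(S,285.4,205.1,.1335))
# pin from side view: root and nose
print("side root,nose",onz(S,260+172/8,140+268/8,.05),onz(S,260+187/8,140+385/8,.05))
E
```

```text
pin rear,root,nose [0.4693 0.3268 0.061 ] [0.472  0.2286 0.061 ] [0.476  0.1419 0.05  ] 0.09822060827876193 0.08744095413748654
[ 0.6401 -0.0776  0.1085]
[ 0.6717 -0.2713  0.1085]
[ 0.4728 -0.3022  0.1085]
[ 0.4443 -0.1038  0.1085]
[np.float64(0.19626525204625558), np.float64(0.20133061763026516), np.float64(0.20042363562026289), np.float64(0.19749330754961472)]
-1.408741258030962
-2.9876687199784557
1.7133185900817964
0.13289967541281045
eye side [ 0.4798 -0.1042  0.1335]
side root,nose [0.4736 0.2464 0.05  ] [0.4773 0.1388 0.05  ]
```

```bash
cat >> h.py <<'E'
from scipy.spatial.transform import Rotation as Rn
def plan(target,jaw=None):
    o=ctrl.get_obs();R=Rn.from_euler('xyz',o["eef_rot"]).as_matrix();d=R.T@(np.asarray(target)-o["ee_pos"])
    print("t",round(o["time_s"],2),"ee",o["ee_pos"].round(4),"w",round(o["grip_width"],4),"F",o["force"].round(1),"M",o["moment"].round(2))
    print("Raxes x,y,z:",R.T.round(3).tolist()); print("slide",d.round(4))
    if jaw is not None:
        y=np.array([np.cos(jaw),np.sin(jaw),0]);l=R.T@y
        a=np.degrees(np.arctan2(l[2],l[1]));print("spin deg",round(a,2),"or",round(a-180*np.sign(a),2),"q6",o["qpos"][5])
E
python3 - <<'E'
from h import *
plan([.4705,.278,.16],.036)
E
```

```text
t 0.15 ee [0.24   0.4947 0.213 ] w 0.094 F [-0.5  0.4 -0. ] M [-0.02  0.   -0.02]
Raxes x,y,z: [[-0.0, -0.001, -1.0], [0.437, 0.9, -0.001], [0.9, -0.437, -0.0]]
slide [ 0.0531 -0.0942  0.3019]
spin deg 62.05 or -117.95 q6 -0.0665785157473844
```

```bash
python3 -m creep '{"hand":[-1,-1,-1,-1,-1,-1,-1,-1,-1,-1,-1,-1],"slide":[[0.005,-0.01,0.032],[0.011,-0.02,0.064],[0.016,-0.03,0.096],[0.021,-0.04,0.128],[0.027,-0.05,0.16],[0.032,-0.06,0.192],[0.037,-0.07,0.224],[0.043,-0.08,0.256],[0.048,-0.088,0.285],[0.053,-0.094,0.302],[0.053,-0.094,0.302],[0.053,-0.094,0.302]],"spin":[6.5,13,19.5,26,32.5,39,45.5,52,58,62,62,62]}' 30
python3 - <<'E'
from h import *
plan([.4705,.278,.16],.036)
cv2.imwrite("pics/w1.png",ctrl.camera("wrist")[:,:,::-1]);c=ctrl.calibration("wrist")
import pickle;pickle.dump(c,open("w1.pkl","wb"))
for X in([.4705,.278,.061],[.472,.2286,.061],[.475,.14,.05],[.469,.327,.061]):print(proj(c,X))
E
```

```text
time_s: 1.15
ee_pos: [0.4708, 0.2779, 0.16]
eef_rot: [-1.25, 1.57, -2.784]
force: [-0.8, 0.3, 0.3]
grip_width: 0.0938
t 1.15 ee [0.4708 0.2779 0.16  ] w 0.0938 F [-0.8  0.3  0.3] M [-0.04  0.05  0.02]
Raxes x,y,z: [[-0.001, -0.0, -1.0], [0.999, 0.037, -0.001], [0.037, -0.999, 0.0]]
slide [ 0.     -0.0003 -0.0001]
spin deg 0.04 or -179.96 q6 0.4294117492367946
[319.94342015 199.80082999]
[319.54880742 252.91360937]
[319.30247436 329.56773565]
[320.35850336 142.07204539]
```

View pics/w1.png

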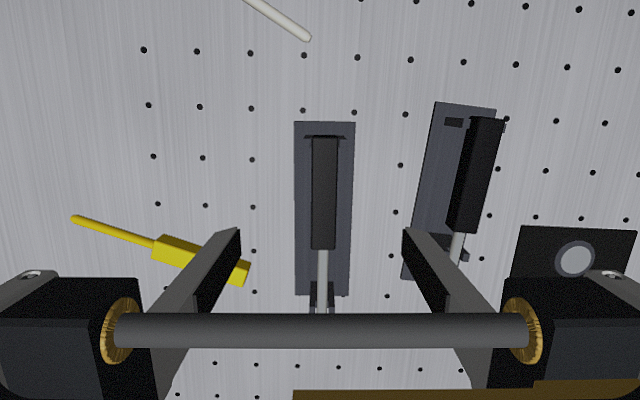

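The wrist picture shows the black handle between the fingers from (324,137) to (323,249), its plain shank at (322,275), confirming the pin; the spanner is at (478,170) on the right, yellow decoy at (160,250), white at (280,20).

```bash
python3 - <<'E'
from h import *
import pickle
im=cv2.imread("pics/w1.png");im=np.clip(im*2.0,0,255).astype('uint8')
crop(im,280,110,90,190,4,"pics/w1c.png")
E
```

```text
(no output)
```

View pics/w1c.png

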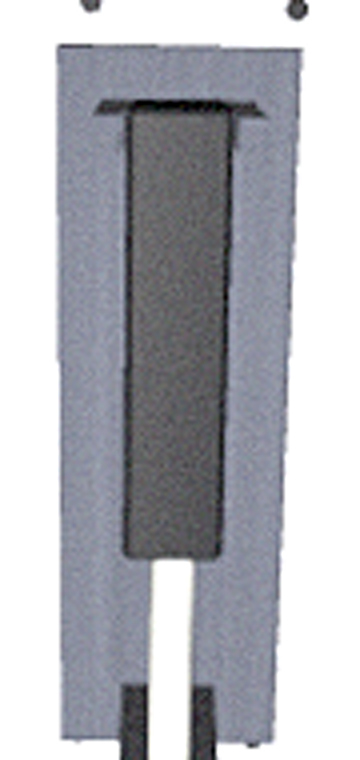

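```bash
python3 - <<'E'
from h import *
import pickle
np.set_printoptions(precision=4,suppress=True)
c=pickle.load(open("w1.pkl","rb"))
a=onz(c,325.5,137,.061);b=onz(c,323,249,.061);n=onz(c,280+171/4,110+650/4,.055)
w1=onz(c,280+132/4,140,.061);w2=onz(c,280+232/4,140,.061)
print(a,b,n,np.linalg.norm(a-b),np.linalg.norm(w1-w2),(a+b)/2,"yaw",np.arctan2(a[1]-b[1],a[0]-b[0])-np.pi/2)
plan([*((a+b)/2)[:2],.04],None)
E
```

```text
[0.473  0.3313 0.061 ] [0.4749 0.2325 0.061 ] [0.4758 0.2061 0.055 ] 0.0987606239919399 0.02039322206659847 [0.474  0.2819 0.061 ] yaw 0.019332679290229304
t 1.2 ee [0.4704 0.2786 0.1604] w 0.0942 F [0.4 0.5 0.3] M [-0.04  0.05  0.03]
Raxes x,y,z: [[-0.0, -0.0, -1.0], [0.999, 0.038, -0.0], [0.038, -0.999, 0.0]]
slide [ 0.1204  0.0037 -0.0031]
```

```bash
python3 -m creep '{"hand":[-1,-1,-1,-1,-1,-1,1,1,1,1,1,1],"slide":[[0.02,0.003,-0.002],[0.045,0.003,-0.002],[0.07,0.003,-0.002],[0.095,0.003,-0.002],[0.115,0.003,-0.002],[0.121,0.003,-0.002],[0.121,0.003,-0.002],[0.121,0.003,-0.002],[0.121,0.003,-0.002],[0.121,0.003,-0.002],[0.121,0.003,-0.002],[0.121,0.003,-0.002]],"spin":[0.5,0.8,0.8,0.8,0.8,0.8,0.8,0.8,0.8,0.8,0.8,0.8]}' 55
python3 - <<'E'
from h import *
plan([.474,.28,.039],.025)
E
```

```text
time_s: 2.2
ee_pos: [0.4739, 0.2806, 0.0401]
eef_rot: [2.033, 1.57, 0.485]
force: [0.5, 0.1, -0.9]
grip_width: 0.0575
t 2.2 ee [0.4739 0.2806 0.0401] w 0.0575 F [ 0.5  0.1 -0.9] M [-0.11 -0.    0.01]
Raxes x,y,z: [[0.001, 0.0, -1.0], [1.0, 0.023, 0.001], [0.023, -1.0, -0.0]]
slide [0.0011 0.0001 0.0006]
spin deg -0.11 or 179.89 q6 0.4450869401228568
```

Still closing; wait on.

```bash
python3 -m creep '{"hand":[1,1,1,1,1,1,1,1,1,1,1,1],"slide":[[0,0,0],[0,0,0],[0,0,0],[0,0,0],[0,0,0],[0,0,0],[0,0,0],[0,0,0],[0,0,0],[0,0,0],[0,0,0],[0,0,0]],"spin":[0,0,0,0,0,0,0,0,0,0,0,0]}' 55
```

```text
time_s: 3.2
ee_pos: [0.4737, 0.2805, 0.0394]
eef_rot: [1.271, 1.571, -0.277]
force: [0.2, 0.5, -0.0]
grip_width: 0.0218
```

```bash
python3 -m creep '{"hand":[1,1,1,1,1,1,1,1,1,1],"slide":[[-0.005,0,0],[-0.012,0,0],[-0.02,0,0],[-0.03,0,0],[-0.045,0,0],[-0.06,0,0],[-0.075,0,0],[-0.085,0,0],[-0.085,0,0],[-0.085,0,0]],"spin":[0,0,0,0,0,0,0,0,0,0]}' 60
python3 - <<'E'
from h import *
plan([.474,.28,.12],.148)
for n in("side","top","wrist"):
    im=ctrl.camera(n)[:,:,::-1]
    if n=="wrist":cv2.imwrite("pics/w2.png",im)
    else: im=np.clip(im*1.8,0,255).astype('uint8'); cv2.imwrite(f"pics/{n}2.png",im)
crop(cv2.imread("pics/side2.png"),250,120,100,75,8,"pics/side2c.png")
crop(cv2.imread("pics/top2.png"),215,150,100,75,8,"pics/top2c.png")
E
```

```text
time_s: 4.03
ee_pos: [0.4738, 0.2806, 0.1248]
eef_rot: [2.023, 1.57, 0.475]
force: [-0.6, -0.8, -1.7]
grip_width: 0.0213
t 4.03 ee [0.4738 0.2806 0.1248] w 0.0213 F [-0.6 -0.8 -1.7] M [ 0.03  0.05 -0.03]
Raxes x,y,z: [[0.001, 0.0, -1.0], [1.0, 0.023, 0.001], [0.023, -1.0, -0.0]]
slide [0.0048 0.0002 0.0006]
spin deg -7.17 or 172.83 q6 0.4451630058374349
```

View pics/w2.png

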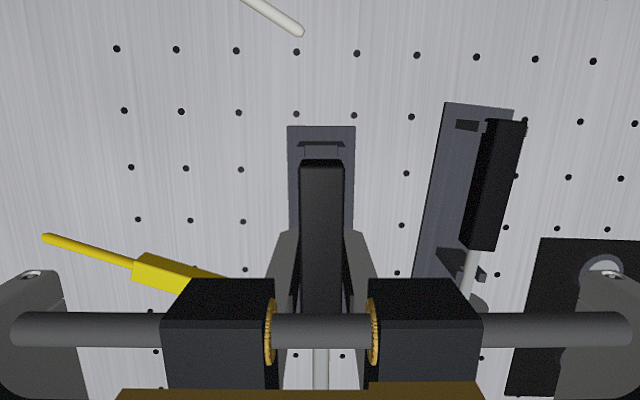

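View pics/side2c.png

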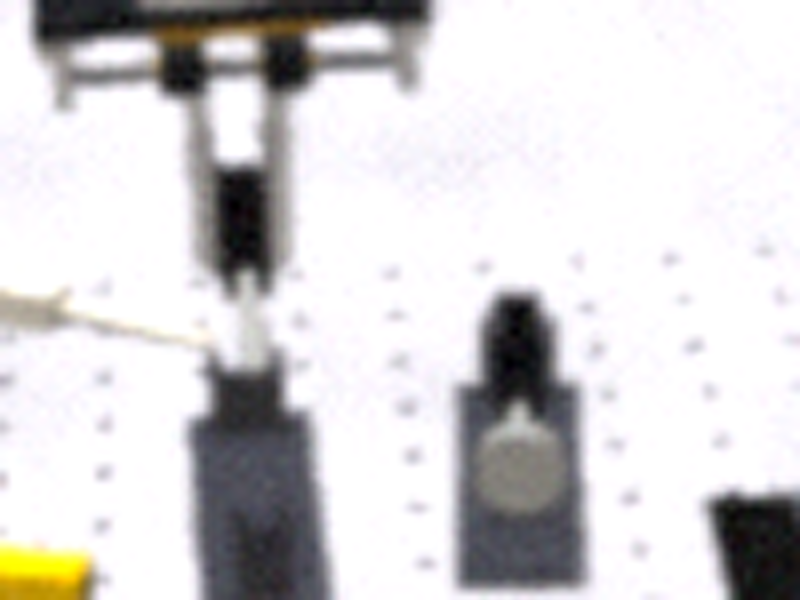

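View pics/top2c.png

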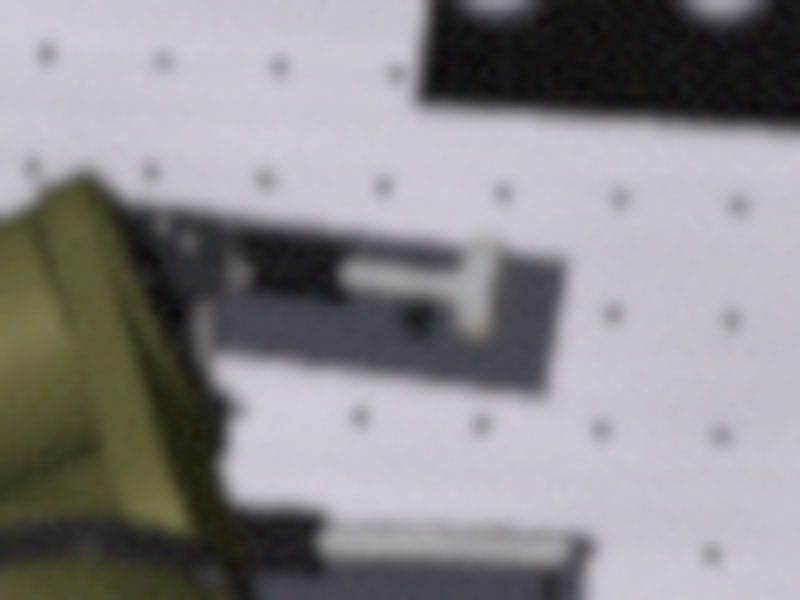

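```bash
cat >> h.py <<'E'
def tri(c1,p1,c2,p2):
    o1,d1=ray(c1,*p1);o2,d2=ray(c2,*p2)
    s=np.linalg.lstsq(np.c_[d1,-d2],o2-o1,rcond=None)[0]
    a=o1+d1*s[0];b=o2+d2*s[1];return (a+b)/2,np.linalg.norm(a-b)
E
python3 - <<'E'
from h import *
T=ctrl.calibration("top");S=ctrl.calibration("side")
print(tri(S,(281.5,166),T,(286.5,218.1)))
# lug check: top-cam: predict lug corners for eye at estimate; yaw .148
y=.148;ex=np.array([np.cos(y),np.sin(y),0]);ey=np.array([-np.sin(y),np.cos(y),0])
eye=np.array([.479,-.1,.1335])
for sx in(-1,1):
  for sy in(-1,1):
    X=eye+sx*.025*ex+sy*.004*ey
    for dz in(.025,-.025):
        P=X+[0,0,dz];print(sx,sy,dz,"tb1",(proj(T,P)-[345,150])*6,"sb1",(proj(S,P)-[260,185])*6)
print("hole sb1",(proj(S,eye-.004*ey)-[260,185])*6)
h=eye+.165*ex-.1*ey-[0,0,.033]; print("hinge",h)
for a in(0,-.2):
  for b in(.1,-.1):
    print("lidcorner tb1",(proj(T,h+a*ex+b*ey+[0,0,.008])-[345,150])*6,"sb1",(proj(S,h+a*ex+b*ey+[0,0,.008])-[260,185])*6)
E
```

```text
(array([0.47559876, 0.13868398, 0.1386341 ]), np.float64(0.0014090368197408395))
-1 -1 0.025 tb1 [163.19636493 476.40267102] sb1 [100.31928134  84.66712594]
-1 -1 -0.025 tb1 [151.60890473 491.15275513] sb1 [105.59024703 168.67120456]
-1 1 0.025 tb1 [146.2514276 477.9131557] sb1 [97.64899412 76.45462558]
-1 1 -0.025 tb1 [135.43630592 492.5960345 ] sb1 [102.94029766 160.22453398]
1 -1 0.025 tb1 [151.04059488 372.22504097] sb1 [199.08359821  71.35850554]
1 -1 -0.025 tb1 [140.12173435 391.53274284] sb1 [202.60468319 155.11242372]
1 1 0.025 tb1 [134.27576199 373.70587307] sb1 [195.97793479  63.25466671]
1 1 -0.025 tb1 [124.11324055 392.94899437] sb1 [199.53586082 146.77495962]
hole sb1 [152.05575491 120.30495674]
hinge [ 0.65694225 -0.17457585  0.1005    ]
lidcorner tb1 [101.37502849 123.82901345] sb1 [466.15696296 113.86504786]
lidcorner tb1 [489.27163753  90.33854511] sb1 [583.44927705 339.316016  ]
lidcorner tb1 [145.83203139 512.04844013] sb1 [ 84.77175253 167.15512202]
lidcorner tb1 [549.63477996 475.91894958] sb1 [157.12307239 405.57819379]
```

```bash
python3 - <<'E'
from h import *
plan([.4535,.075,.1228],.148)
E
```

```text
t 4.18 ee [0.4733 0.2803 0.1236] w 0.0217 F [ 0.1  0.7 -1.5] M [-0.05  0.06 -0.01]
Raxes x,y,z: [[-0.001, -0.001, -1.0], [1.0, 0.023, -0.001], [0.023, -1.0, 0.001]]
slide [ 0.0009 -0.0245  0.2048]
spin deg -7.17 or 172.83 q6 0.44515494579600695
```

```bash
python3 -m creep '{"hand":[1,1,1,1,1,1,1,1,1,1],"slide":[[0,-0.001,0.01],[0,-0.004,0.035],[0,-0.008,0.065],[0,-0.012,0.1],[0,-0.016,0.135],[0.001,-0.02,0.165],[0.001,-0.023,0.19],[0.001,-0.0245,0.205],[0.001,-0.0245,0.205],[0.001,-0.0245,0.205]],"spin":[-0.4,-1.3,-2.3,-3.5,-4.7,-5.8,-6.7,-7.2,-7.2,-7.2]}' 60
python3 - <<'E'
from h import *
plan([.4535,.075,.1228],.148)
for n in("side","top"):
    im=ctrl.camera(n)[:,:,::-1]
    im=np.clip(im*1.8,0,255).astype('uint8'); cv2.imwrite(f"pics/{n}3.png",im)
crop(cv2.imread("pics/side3.png"),250,155,80,60,10,"pics/side3c.png")
crop(cv2.imread("pics/top3.png"),320,180,80,60,10,"pics/top3c.png")
E
```

```text
time_s: 5.02
ee_pos: [0.4537, 0.0743, 0.1232]
eef_rot: [-1.775, 1.57, 3.084]
force: [0.5, -0.2, -0.2]
grip_width: 0.0217
t 5.02 ee [0.4537 0.0743 0.1232] w 0.0217 F [ 0.5 -0.2 -0.2] M [ 0.01  0.04 -0.01]
Raxes x,y,z: [[-0.0, 0.0, -1.0], [0.989, 0.146, -0.0], [0.146, -0.989, -0.0]]
slide [ 0.0004 -0.0001 -0.0007]
spin deg -0.07 or 179.93 q6 -0.06421597470506707
```

View pics/side3c.png

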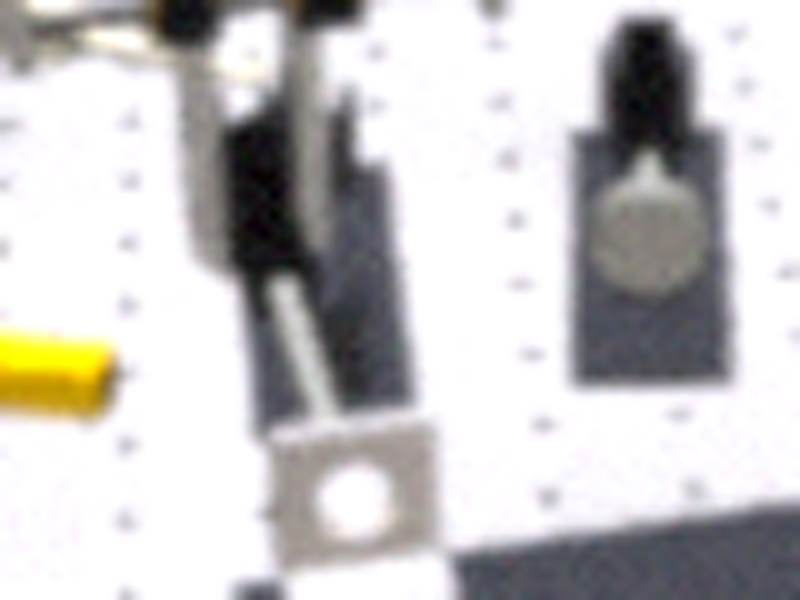

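View pics/top3c.png

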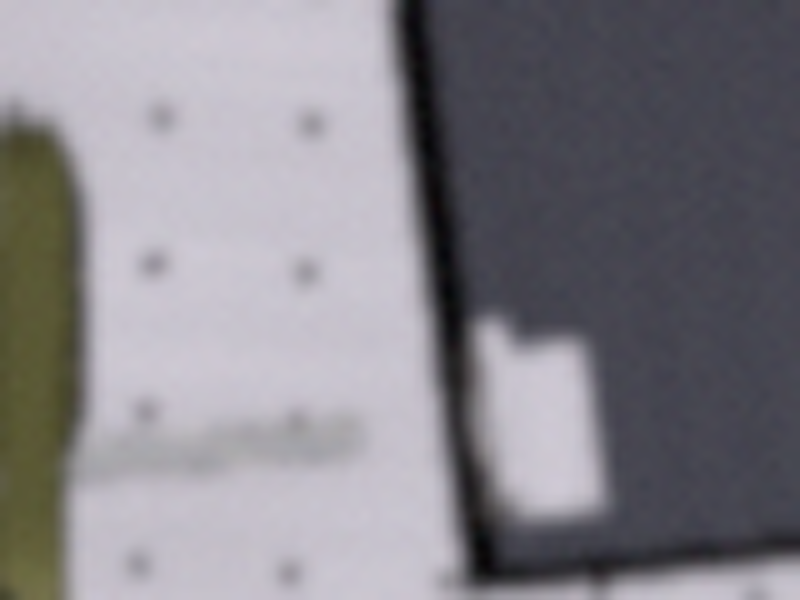

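```bash
python3 - <<'E'
from h import *
T=ctrl.calibration("top");S=ctrl.calibration("side")
y=.147;ey=np.array([-np.sin(y),np.cos(y),0]);c=np.array([.4537,.0743-.002,.134])
for L in(.05,.1,.14,.17,.2):
    P=c-ey*L;print(L,P.round(4),"s",(proj(S,P)-[250,155])*10,"t",(proj(T,P)-[320,180])*10)
eye=np.array([.479,-.1,.1335]);print("eye",(proj(S,eye)-[250,155])*10, (proj(S,eye+ey*.03)-[250,155])*10,(proj(S,eye-ey*.004)-[250,155])*10)
print("nose at z .134/.138", onz(T,356.2,223.5,.134),onz(T,356.2,223.5,.138))
E
```

```text
0.05 [0.461  0.0228 0.134 ] s [282.54054025 292.11781775] t [ 61.7336058  458.94704409]
0.1 [ 0.4683 -0.0266  0.134 ] s [309.23234798 369.40257701] t [233.84803553 443.84547356]
0.14 [ 0.4742 -0.0662  0.134 ] s [331.66810835 434.33699529] t [371.35076365 431.77773762]
0.17 [ 0.4786 -0.0959  0.134 ] s [349.16823305 484.96930413] t [474.36491688 422.73507026]
0.2 [ 0.483  -0.1255  0.134 ] s [367.27788105 537.34925407] t [577.280354   413.69955107]
eye [351.02489262 493.59415618] [333.45501654 442.70797366] [353.4132057  500.51004945]
nose at z .134/.138 [ 0.47310461 -0.06352742  0.134     ] [ 0.47243732 -0.06327205  0.138     ]
```

```bash
python3 -m creep '{"hand":[1,1,1,1,1,1,1,1],"slide":[[0,0,0.005],[0,0,0.013],[0,0,0.022],[0,0,0.031],[0,0,0.04],[0,0,0.048],[0,0,0.05],[0,0,0.05]],"spin":[0,0,0,0,0,0,0,0]}' 60
python3 - <<'E'
from h import *
plan([.4535,.075,.1228],.148)
for n in("side",):
    im=ctrl.camera(n)[:,:,::-1]
    im=np.clip(im*1.5,0,255).astype('uint8'); cv2.imwrite(f"pics/{n}4.png",im)
crop(cv2.imread("pics/side4.png"),250,170,80,60,10,"pics/side4c.png")
E
```

```text
time_s: 5.78
ee_pos: [0.4614, 0.0248, 0.1234]
eef_rot: [0.745, 1.571, -0.678]
force: [-0.1, 0.0, -1.4]
grip_width: 0.0215
t 5.78 ee [0.4614 0.0248 0.1234] w 0.0215 F [-0.1  0.  -1.4] M [0.01 0.07 0.01]
Raxes x,y,z: [[0.0, -0.0, -1.0], [0.989, 0.147, 0.0], [0.147, -0.989, 0.0]]
slide [ 0.0006 -0.0005 -0.0508]
spin deg -0.03 or 179.97 q6 -0.1729261819027206
```

View pics/side4c.png

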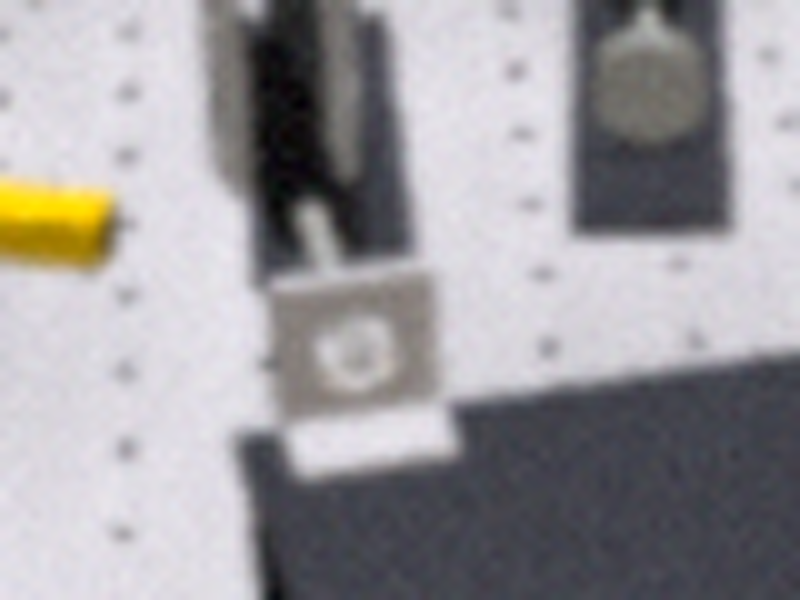

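```bash
python3 -m creep '{"hand":[1,1,1,1,1,1,1,1],"slide":[[0,0,0.005],[0,0,0.012],[0,0,0.02],[0,0,0.029],[0,0,0.038],[0,0,0.044],[0,0,0.046],[0,0,0.046]],"spin":[0,0,0,0,0,0,0,0]}' 60
python3 - <<'E'
from h import *
plan([.4535,.075,.1228],.148)
for n in("side",):
    im=ctrl.camera(n)[:,:,::-1]
    im=np.clip(im*1.5,0,255).astype('uint8'); cv2.imwrite(f"pics/{n}5.png",im)
crop(cv2.imread("pics/side5.png"),250,170,80,60,10,"pics/side5c.png")
E
```

```text
time_s: 6.5
ee_pos: [0.4682, -0.0205, 0.1234]
eef_rot: [-2.073, 1.571, 2.788]
force: [-0.7, 0.5, -1.2]
grip_width: 0.0217
t 6.5 ee [ 0.4682 -0.0205  0.1234] w 0.0217 F [-0.7  0.5 -1.2] M [0.01 0.12 0.01]
Raxes x,y,z: [[-0.0, 0.0, -1.0], [0.989, 0.147, -0.0], [0.147, -0.989, -0.0]]
slide [ 0.0006 -0.0004 -0.0967]
spin deg -0.02 or 179.98 q6 -0.2696992069460845
```

View pics/side5c.png

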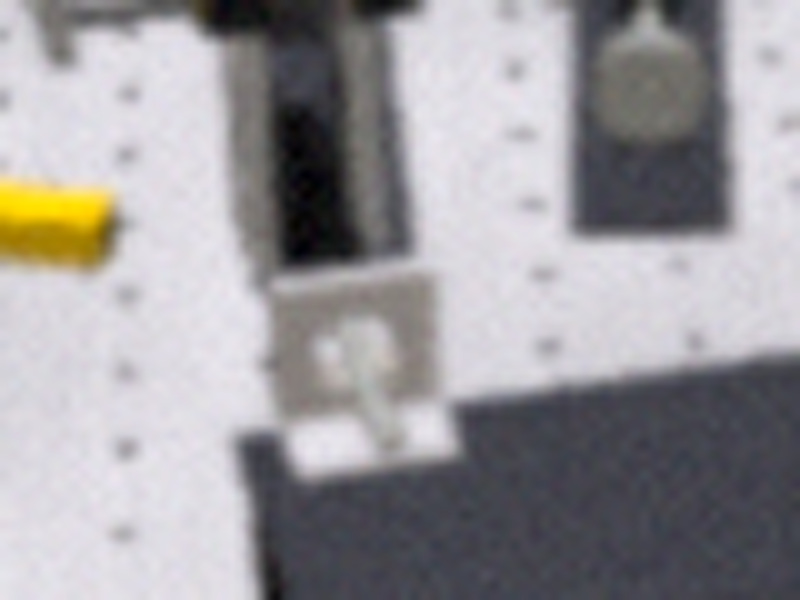

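```bash
python3 -m creep '{"hand":[1,1,1,1,1,1,1,1,1,1,1,1],"slide":[[-0.004,0,0],[-0.0064,0.0005,0],[-0.0157,0.003,0],[-0.0254,0.0064,0],[-0.035,0.0103,0],[-0.0442,0.0147,0],[-0.0532,0.0197,0],[-0.0618,0.0253,0],[-0.0701,0.0314,0],[-0.0769,0.037,0],[-0.0828,0.0423,0],[-0.0828,0.0423,0]],"spin":[0,0,0,0,0,0,0,0,0,0,0,0]}' 60
python3 - <<'E'
from h import *
plan([.4535,.075,.1228],.148)
for n in("side","top"):
    im=ctrl.camera(n)[:,:,::-1]
    im=np.clip(im*1.5,0,255).astype('uint8'); cv2.imwrite(f"pics/{n}6.png",im)
crop(cv2.imread("pics/side6.png"),250,150,120,90,6,"pics/side6c.png")
E
```

```text
time_s: 7.55
ee_pos: [0.5111, -0.0136, 0.2074]
eef_rot: [1.3, 1.569, -0.122]
force: [-0.9, -0.4, -2.2]
grip_width: 0.0218
t 7.55 ee [ 0.5111 -0.0136  0.2074] w 0.0218 F [-0.9 -0.4 -2.2] M [ 0.06  0.23 -0.07]
Raxes x,y,z: [[0.002, -0.0, -1.0], [0.989, 0.148, 0.001], [0.148, -0.989, 0.0]]
slide [ 0.0845 -0.0439 -0.0962]
spin deg 0.04 or -179.96 q6 -0.24695398507728222
```

View pics/side6c.png

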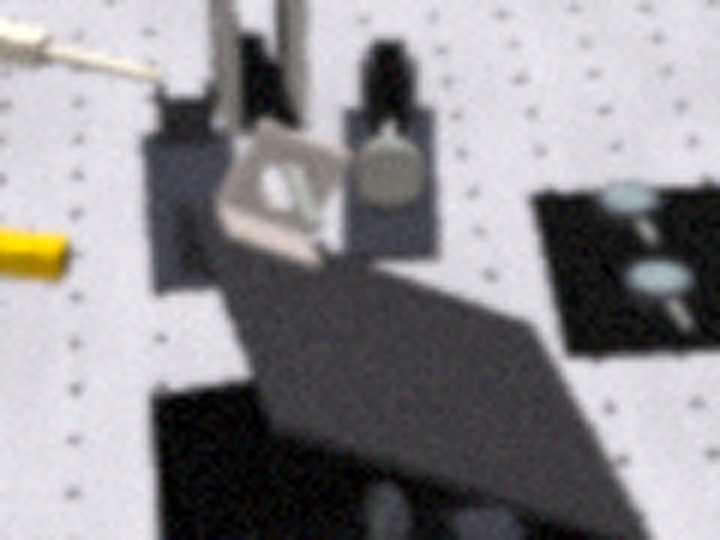

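```bash
python3 -m creep '{"hand":[1,1,1,1,1,1,1,1],"slide":[[-0.0035,0.0034,0],[-0.0068,0.0069,0],[-0.0136,0.0146,0],[-0.0199,0.0228,0],[-0.0248,0.03,0],[-0.0275,0.0343,0],[-0.0275,0.0343,0],[-0.0275,0.0343,0]],"spin":[0,0,0,0,0,0,0,0]}' 60
python3 - <<'E'
from h import *
plan([.4535,.075,.1228],.148)
for n in("side","top"):
    im=ctrl.camera(n)[:,:,::-1]
    im=np.clip(im*1.5,0,255).astype('uint8'); cv2.imwrite(f"pics/{n}7.png",im)
crop(cv2.imread("pics/side7.png"),260,140,120,90,6,"pics/side7c.png")
crop(cv2.imread("pics/top7.png"),330,140,120,90,6,"pics/top7c.png")
y=.148;ex=np.array([np.cos(y),np.sin(y),0]);ey=np.array([-np.sin(y),np.cos(y),0]);h=np.array([.6569,-.1746,.1005])
S=ctrl.calibration("side");T=ctrl.calibration("top")
for th in(40,43,45,47,50):
    t=np.radians(th)
    lx=ex*np.cos(t)-np.array([0,0,1])*np.sin(t);lz=ex*np.sin(t)+np.array([0,0,1])*np.cos(t)
    f=lambda a,b,c:h+a*lx+b*ey+c*lz
    print(th,"eye",(proj(S,f(-.165,.096,.033))-[260,140]).round(1)*6,"lug tops",(proj(S,f(-.19,.096,.058))-[260,140]).round(1)*6,(proj(S,f(-.14,.096,.058))-[260,140]).round(1)*6,"front -y corner",(proj(S,f(-.2,-.1,.008))-[260,140]).round(1)*6,(proj(S,f(-.2,.1,.008))-[260,140]).round(1)*6)
    print("   top: front corners", (proj(T,f(-.2,-.1,.008))-[330,140]).round(1)*6,(proj(T,f(-.2,.1,.008))-[330,140]).round(1)*6)
E
```

```text
time_s: 8.32
ee_pos: [0.5438, -0.0086, 0.2335]
eef_rot: [-1.461, 1.57, -2.883]
force: [-0.7, -0.2, -2.5]
grip_width: 0.0214
t 8.32 ee [ 0.5438 -0.0086  0.2335] w 0.0214 F [-0.7 -0.2 -2.5] M [-0.05  0.26 -0.06]
Raxes x,y,z: [[-0.0, -0.0, -1.0], [0.989, 0.148, -0.0], [0.148, -0.989, 0.0]]
slide [ 0.1108 -0.0768 -0.0961]
spin deg 0.04 or -179.96 q6 -0.2318163094108137
40 eye [263.4 204. ] lug tops [255.6 141. ] [333.6 189.6] front -y corner [262.8 423.6] [175.8 205.2]
   top: front corners [703.8 378. ] [253.2 417.6]
43 eye [277.2 192.6] lug tops [273. 129.] [347.4 181.8] front -y corner [279.  406.8] [189.6 189.6]
   top: front corners [706.8 358.2] [253.2 397.8]
45 eye [286.8 185.4] lug tops [285.6 121.2] [357. 177.] front -y corner [290.4 395.4] [199.2 180. ]
   top: front corners [708.6 344.4] [253.2 384. ]
47 eye [296.4 178.8] lug tops [297.6 114. ] [367.2 172.2] front -y corner [302.4 384.6] [209.4 169.8]
   top: front corners [709.8 330. ] [252.6 370.2]
50 eye [311.4 168.6] lug tops [316.8 103.8] [381.6 165.6] front -y corner [320.4 369. ] [225.6 156. ]
   top: front corners [711.6 308.4] [252.6 348.6]
```

View pics/side7c.png

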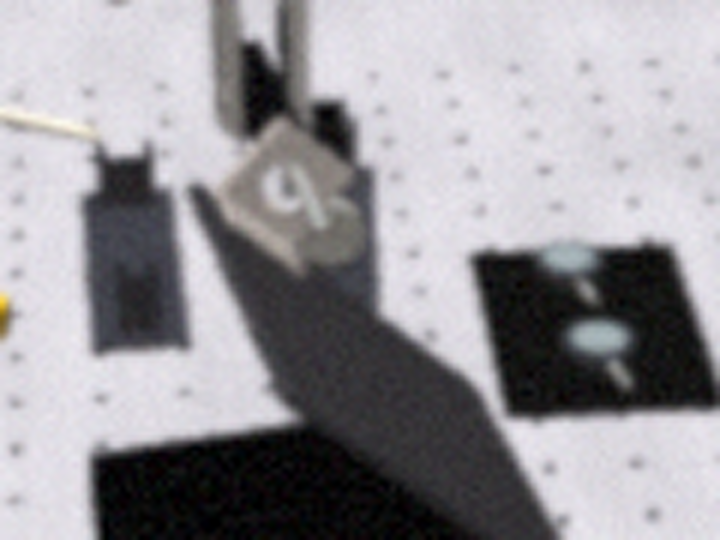

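View pics/top7c.png

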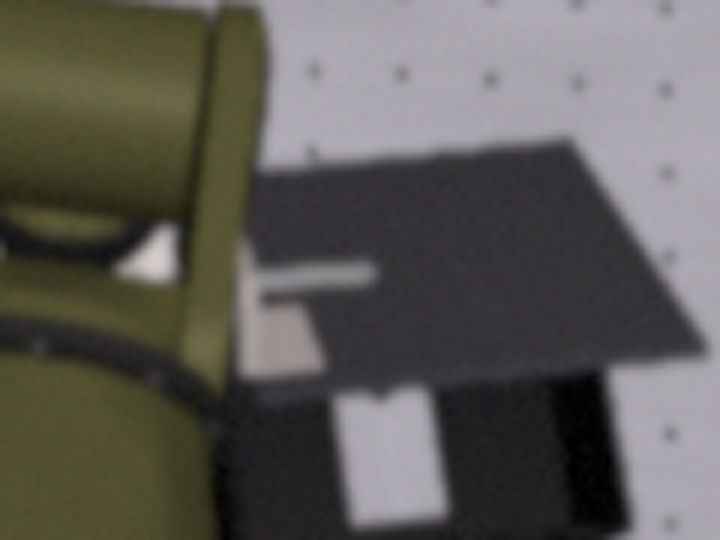

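```bash
python3 -m creep '{"hand":[1,1,1,1,1,1,1,1,1,1,1,1],"slide":[[0,0,0],[0,0,0],[0,0,0],[0,0,0],[0,0,0],[0,0,0],[0,0,0],[0,0,0],[0,0,0],[0,0,0],[0,0,0],[0,0,0]],"spin":[0,0,0,0,0,0,0,0,0,0,0,0]}' 60
python3 - <<'E'
from h import *
im=ctrl.camera("side")[:,:,::-1]
im=np.clip(im*1.5,0,255).astype('uint8'); cv2.imwrite("pics/side8.png",im)
crop(im,260,140,120,90,6,"pics/side8c.png")
o=ctrl.get_obs();print(o["force"],o["grip_width"],np.abs(o["joint_vel"]).max())
a=cv2.imread("pics/side7c.png").astype(int);b=cv2.imread("pics/side8c.png").astype(int)
print("mean diff lug area",np.abs(a-b)[100:280,200:400].mean())
E
```

```text
time_s: 9.42
ee_pos: [0.5439, -0.0086, 0.2338]
eef_rot: [0.159, 1.571, -1.263]
force: [-0.8, -0.7, -2.3]
grip_width: 0.0217
[ 0.24350846 -0.25965796 -2.56697199] 0.021540710169595478 0.0019735786025768965
mean diff lug area 3.3631203703703703
```

View pics/side8c.png

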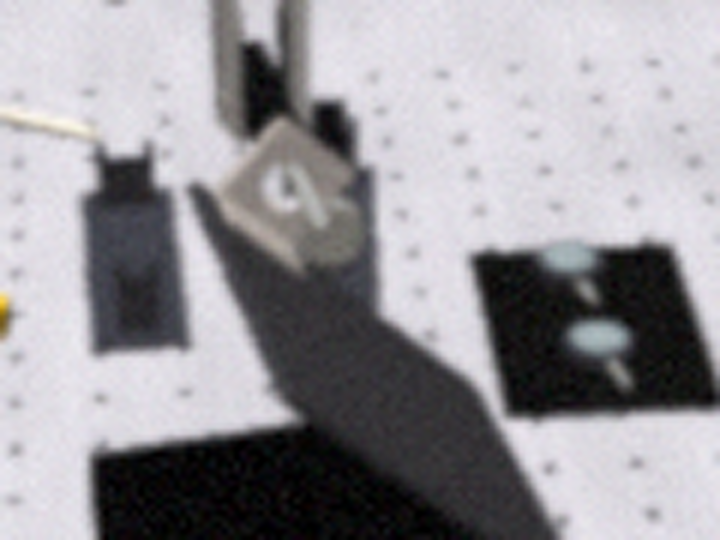

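The picture after a second's wait is unchanged: lug top corner at (283,118), pin through the hole with its nose at (320,220). The lid is steady at about 44–45°.

```bash
python3 - <<'E'
from station import ctrl
print(ctrl.hand_in())
E
```

```text
the job is handed in; nothing more can be done
None
```

I lifted the pin out of its cradle, put it through the lug's hole, and raised the lid to about 44–45°. I handed the job in at about 9.5 s with the pin still gripped at 60 N and the lid's weight on it.

- **Lid angle:** most lid and lug corners in the side and top pictures match a 44–45° lid. The least favourable one reads about 43.5°, still within the ±5° allowed.
- **Pin through the hole:** roughly 55 mm of shank shows on the far side of the lug, by estimate from the arm's position and the pictures.
- **Steadiness:** after a further second of holding, the side picture, the arm position and the 22 mm grip opening had not changed. The outside force on the tool was about 2.5 N.
- **Other items:** the spanner and lens mounts looked unmoved in the last side picture. The tube was outside my late close-ups, so I did not check it again, but the arm never went near it.

No check failed. The only disagreements were 2–3 mm between cameras on the pin's position, less than the 7 mm of play the pin has in the hole.

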